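Put the packing bench kit back in its holders

ROBOT

A 6-joint arm with a two-finger parallel gripper is mounted at the origin on a cart in front of the work surface, level with it; the furniture and walls round the work are solid. World frame = base frame: x ahead of the robot, y to its left, z up, the work surface at z = 0. Lengths are in m, angles in rad, forces in N, time in s.
With the tool pointing down it reaches from about 0.275 to 0.75 m from the base axis. Payload 10.2 kg.
Tool frame: the origin (TCP) lies at the very end of the fingers, on their centre line; the grasp point (between the pads) lies 19 mm behind it; z points along the fingers, y is the line along which they close (so a half turn about z gives the same grasp; the last joint's range is limited). The gripper opens to 85 mm and grips with 20 to 120 N. Pads are 22 mm wide; open, the fingers measure 114 mm over their backs; the gripper's body (76 mm by 85 mm) begins 54 mm behind the grasp point. The pads swing forward as they close: fully open they stand 13 mm farther back than shut.
Start: joints at [1.114, 0.313, 1.498, -0, 1.331, -0.223], TCP at [0.122, 0.511, 0.231] pointing down, gripper open.
Joint ranges: [-2.94, 2.94], [-0.97, 2.17], [0.19, 2.56], [-1.23, 4.37], [0.02, 3.11], [-2.88, 2.88]. Speed limits (rad/s): [2.39, 2.39, 3.01, 3.14, 3.14, 3.14].

INTERFACE

Orientations are given as a rotation vector (axis times angle).
In Python, from cell import observe, eyes, close_job gives the robot as it stands. The module is installed in compiled form; this text tells all that it offers.
- The arm moves only by the tool move_arm, never from a script. Its argument "increments" is text: rows parted by semicolons, each of 6 numbers parted by spaces: the shift along the tool's x, y, z in cm, then the turn, a rotation vector about the tool's x, y, z in degrees. A call has 1 to 20 rows; each row shifts and turns the commanded pose from where the row before left it, along the tool's axes as they then stand; what a row does not reach is not made up. A row lasts 1/10 s, in which the tool goes at most 50 mm and 8.59 degrees, less where a joint would pass 70% of its speed; a pose out of reach is approached as far as the arm can. A call with a gripper value outside its range is refused whole. "claw" is the closure, from -1 (fully open) to 1 (shut), set as the call begins (left out, the last holds). The fingers move at their own pace and stop on an object; "grip_force" is the grip in N (left out, the last holds). Time passes only in rows, so rows that do not move let the fingers close. It gives the time, the measured TCP pose, the force, the opening and the grip force at its end, in the units of the state.
- observe(): the state, without advancing time (a new reading comes with each control period).
- eyes.capture(name): name is "side" or "top" or "wrist"; returns (picture, depth): 420x560x3 uint8, red, green, blue; 420x560 float32, m along the optical axis (not along the pixel's ray), 0 where there is no reading.
- eyes.calibration(name): a dict with "fx", "fy", "cx", "cy" (pixels), "distortion" ([k1, k2, p1, p2, k3] as OpenCV has them; the pictures are not rectified), "extrinsics" (4x4, takes a point from camera to world coordinates); the wrist camera has in their place "tool_from_camera" (4x4, takes a point from camera to tool coordinates, whose origin is the TCP and whose axes are the flange's). Camera axes: x right, y down, z forward; pixel columns grow to the right and rows downward; lengths in m; the calibration is good to about 2 mm. A picture is of the moment at which its call begins: read the wrist's pose just before it. calibration takes no time and is no camera call.
- close_job(): hands the job in; it is judged then, once.
Trained networks look in the newest picture that a camera, given by its name, has taken for a name from the list of things; names that differ only in an ending like _2 or _b are one class to them, and where a whole thing is asked for, a point or a joint stands for the part that bears it (a point fixed in the world has none). Each returns a list of dicts, best first, with "confidence" (0 to 1); they miss things now and then, are a little off and sometimes report something else, mostly with a low value. They report only what shows in the picture. A call takes as long as a camera call. They do not tell look-alikes from the thing itself.
- eyes.look_for(camera, thing): "at" ([row, column] in pixels, amid what is visible of it).
- eyes.trace(camera, thing): "mask" (420x560 bool, what is visible of it) and "at" ([row, column] in pixels, amid what is visible of it).
- eyes.place_of(camera, thing): "at" ([row, column] in pixels: a listed point, or the origin of a listed thing).
The state is a dict: "time": time; "joint_positions": joint angles; "qvel": joint speeds; "joint_torque": joint torques, N m; "ee_pos": TCP position; "eef_rot": TCP orientation; "contact_force": force on the tool from outside, world axes, zero at the start; "wrist_torque": the same for the moment, N m; "width": finger opening in m; "grasp_force": force on a finger pad.
Only numpy, scipy, OpenCV 4.12 (cv2) and the standard library are available. Lean on these libraries where they do the work, as an engineer would, in place of code of your own. Each camera call takes 0.05 s, during which the arm holds its last target. There are 200 camera calls.

TASK

Put the bench kit that was left lying on the bench top (not the spares in the blue bin) back in its holders: snap the box cutter fully home, lying level, in the wide spring clips and the marker likewise in the narrow ones, lay the small white tape roll flat in the round dish and the note pad flat in the square tray, and stand the glue stick upright in the cup. Let go of everything.

Things in the scene. Friction and masses are not known exactly. Their poses are not given: they have to be found in the camera images.
- box_cutter: Loose box cutter lying flat: dark bar 28 mm wide, 16 mm thick, 168 mm long over all. Origin: half length, on the underside; y along it towards the thin blade, z up. The thick body runs from y = -84 to +61 mm (its middle y = -11), the thin blade from there to +84; a thumb slide at y = -42 to -20 stands 4 mm above the top. 0.09 kg. Grasp across the 28 mm.
- marker: Loose capped marker pen lying on the bench, white with a black cap, 135 mm long, up to 17 mm across at the cap, 13 mm at the other end. Origin: half length, on the underside (its axis lies 8 mm higher); y along the pen. Flattish underneath, does not roll. 0.02 kg.
- tape_roll: Loose small roll of white tape with brown core, lying flat: 48 mm across, 19 mm high. (The white ring of 92 mm and the other rolls are not part of the job.) Origin: centre of the underside, z up. 0.04 kg.
- note_pad: Loose square pad of notes, 50 x 50 x 18 mm, lying flat. Origin: centre of the underside; x and y along its sides. 0.05 kg.
- glue: Loose glue stick standing upright, white with a red cap, 29 mm across, 96 mm tall. Origin: centre of the underside, z up. 0.04 kg.
- wide_clip: Fixed, one of two holders 96 mm apart on a plywood board: black base 46x106 mm, two pairs of steel spring jaws open upward at y = +-38 mm, 12 mm wide along y. Origin: base underside, 6 mm above bench; tool lies along y, either way. Seat at z = 14, base between the pairs 8. Jaw gap 23.5 mm at z = 33, flared to 41 at the top, z = 48. Pressed down with 5 to 15 N the cutter snaps in under the jaws.
- narrow_clip: Fixed, for the marker, beside wide_clip on the board, either order: same make, base 36x106 mm, jaws closer. Origin and axes as wide_clip; the marker lies along y, either way, underside on the seat at z = 14, axis about z = 22. Jaw gap 11 mm at z = 26.5, flared to 28 at the top, z = 41. Pressed down with 3 to 10 N the marker snaps in.
- roll_dish: Fixed round blue dish for the tape roll: foot 82 mm across, inside 66 mm across, inner floor 3 mm and rim 9 mm above the bench. Origin: centre of the underside, z up.
- pad_tray: Fixed square blue tray for the note pad: foot 84 x 84 mm, inside 68 x 68 mm, inner floor 5 mm and rim 9 mm above the bench. Origin: centre of the underside; x and y along its sides.
- glue_cup: Fixed round blue cup for the glue stick: inside 46 mm across at the floor, 47 at the rim; inner floor 4 mm, rim 30 mm above the bench, foot 68 mm across. Origin: centre of the underside, z up.
Mind the look-alikes: they are no part of the job. Of the things that look like the tape_roll, take the one that is farthest from the robot's base at the start.

How it is judged:
At the end, for the whole second after the job is handed in: Cutter in the wide clip, marker in the narrow clip: along it within 0.12 rad, seated within 4 mm, within 10 mm of its middle line and 20 mm of its middle lengthwise. On their holders' floors, level: roll and glue stick (upright) within 13 mm of centre, pad within 18 mm. All at rest (z of box_cutter in the frame of wide_clip between 0.01 and 0.018 m and x of box_cutter in the frame of wide_clip between -0.01 and 0.01 m and y of box_cutter in the frame of wide_clip between -0.02 and 0.02 m and angle between the y axis of box_cutter and the y axis of wide_clip, either way round below 0.12 rad and linear speed of each of box_cutter, marker, tape_roll, note_pad, glue below 0.02 m/s and angular speed of each of box_cutter, marker, tape_roll, note_pad, glue below 1 rad/s and z of marker in the frame of narrow_clip between 0.01 and 0.018 m and x of marker in the frame of narrow_clip between -0.01 and 0.01 m and y of marker in the frame of narrow_clip between -0.02 and 0.02 m and angle between the y axis of marker and the y axis of narrow_clip, either way round below 0.12 rad and horizontal distance between tape_roll and roll_dish below 0.013 m and z of tape_roll in the frame of roll_dish between 0 and 0.006 m and angle between each of tape_roll, note_pad, glue's own z axis and vertical below 0.12 rad and horizontal distance between note_pad and pad_tray below 0.018 m and z of note_pad in the frame of pad_tray between 0.002 and 0.008 m and horizontal distance between glue and glue_cup below 0.013 m and z of glue in the frame of glue_cup between 0.001 and 0.007 m); the robot touches nothing.
It also fails if it takes over 115 s, if anything falls off the work surface, if the arm or the gripper's body presses on something with over 40 N, if the wrist force passes 120 N, or if a joint passes its speed limit or range.

## Working session

There is one attempt and no reset: what is moved stays moved. The work goes in short steps, Python scripts to look and compute and a tool call to move; the robot and the scene stay as the last step left them, time stands still between calls to the robot, and variables do not carry over. Pictures are saved under pics/ and viewed, at most 14 in all, crops included, and the job is handed in when it is done.

Besides the shell and the picture viewer there is one more tool, called after "Request:" by a JSON object that holds its "api" and its "payload", one argument or row to a line. move_arm: Moves the arm, as the interface text tells. Its arguments: {"type":"object","properties":{"increments":{"type":"string"},"claw":{"type":"number"},"grip_force":{"type":"number"}},"required":["increments"]}

```bash
mkdir -p pics
cat > h.py <<'E'
import numpy as np, cv2
from scipy.spatial.transform import Rotation as R
from cell import observe, eyes, close_job
def shot(n,f=None):
    s=observe(); im,d=eyes.capture(n)
    if f: cv2.imwrite(f'pics/{f}.png',im[:,:,::-1])
    return im,d,ext(n,s)
def ext(n,s):
    c=eyes.calibration(n)
    if n!='wrist': return np.array(c['extrinsics'])
    T=np.eye(4);T[:3,:3]=R.from_rotvec(s['eef_rot']).as_matrix();T[:3,3]=s['ee_pos']
    return T@np.array(c['tool_from_camera'])
def rays(n,px):  # px Nx2 (row,col)
    c=eyes.calibration(n);K=np.array([[c['fx'],0,c['cx']],[0,c['fy'],c['cy']],[0,0,1.]])
    p=np.array(px,float).reshape(-1,1,2)[:,:,::-1]
    u=cv2.undistortPoints(np.ascontiguousarray(p),K,np.array(c['distortion']))[:,0]
    return np.c_[u,np.ones(len(u))]
def pts(n,px,z,E):  # depth -> world
    return (rays(n,px)*np.array(z).reshape(-1,1))@E[:3,:3].T+E[:3,3]
def onplane(n,px,h,E):
    r=rays(n,px)@E[:3,:3].T
    return E[:3,3]+r*((h-E[2,3])/r[:,2])[:,None]
def cloud(n,m,d,E):
    rc=np.argwhere(m&(d>0)); return pts(n,rc,d[rc[:,0],rc[:,1]],E)
E
cat > a.py <<'E'
from h import *
print(observe())
T=['box_cutter','marker','tape_roll','note_pad','glue','wide_clip','narrow_clip','roll_dish','pad_tray','glue_cup']
for n in ['top','side']:
    im,d,E=shot(n,n+'0'); print(n,E[:3,3].round(3),E[:3,2].round(2))
    for t in T:
        for o in eyes.trace(n,t):
            if o['confidence']<.2: continue
            P=cloud(n,o['mask'],d,E)
            if len(P)<5: print(t,o['at'],'nodepth');continue
            print(t,round(o['confidence'],2),np.round(o['at']),'n',len(P),'med',np.median(P,0).round(3),'lo',np.percentile(P,3,0).round(3),'hi',np.percentile(P,97,0).round(3))
E
python3 a.py
```

```text
{'time': 0.0, 'joint_positions': array([ 1.11361603e+00,  3.13457728e-01,  1.49845336e+00, -1.56095760e-05,
        1.33104730e+00, -2.23398728e-01]), 'qvel': array([-7.90418485e-04, -1.81614525e-05,  1.18857784e-03,  6.70344700e-04,
        1.20495443e-04, -5.87628700e-04]), 'joint_torque': array([ 7.84872955e-04, -4.12263358e+01, -2.59742957e+01, -1.60155100e-04,
        4.11458328e-03,  8.95432686e-05]), 'ee_pos': array([0.1215107 , 0.51046147, 0.23072501]), 'eef_rot': array([-3.66330169e-01, -3.11971608e+00,  2.02992887e-03]), 'contact_force': array([ 0.16423166,  0.6297369 , -0.16269918]), 'wrist_torque': array([-0.00867747,  0.02462443,  0.00515188]), 'grasp_force': 0.0, 'width': 0.08559382044511292}
top [0.378 0.006 1.487] [ 0.07 -0.02 -1.  ]
box_cutter 0.85 [232. 381.] n 502 med [ 0.39  -0.337  0.015] lo [ 0.315 -0.367  0.005] hi [ 0.46  -0.309  0.023]
marker 0.72 [232. 219.] n 196 med [0.422 0.15  0.014] lo [0.355 0.139 0.003] hi [0.473 0.165 0.02 ]
marker 0.32 [171. 171.] n 436 med [0.604 0.303 0.016] lo [0.555 0.282 0.008] hi [0.653 0.322 0.046]
tape_roll 0.64 [255. 323.] 
[... 2561 characters left out ...]
 lo [ 0.519 -0.355  0.003] hi [ 0.587 -0.286  0.013]
narrow_clip 0.79 [143. 295.] n 404 med [0.604 0.297 0.017] lo [0.555 0.279 0.008] hi [0.655 0.326 0.049]
narrow_clip 0.5 [210. 344.] n 492 med [ 0.66  -0.013  0.015] lo [ 0.633 -0.036  0.003] hi [0.685 0.019 0.033]
roll_dish 0.74 [133. 223.] n 276 med [0.392 0.329 0.056] lo [0.38  0.322 0.007] hi [0.405 0.342 0.101]
roll_dish 0.66 [316. 331.] n 957 med [ 0.555 -0.321  0.006] lo [ 0.519 -0.355  0.003] hi [ 0.587 -0.286  0.013]
pad_tray 0.9 [255. 350.] n 938 med [ 0.637 -0.157  0.007] lo [ 0.597 -0.197  0.004] hi [ 0.678 -0.117  0.012]
glue_cup 0.64 [210. 342.] n 546 med [ 0.659 -0.011  0.013] lo [ 0.63  -0.036  0.001] hi [0.691 0.02  0.033]
```

```bash
python3 -c "
import cv2
a=cv2.imread('pics/top0.png');cv2.imwrite('pics/t1.png',cv2.resize(a[130:280,110:430],None,fx=2.5,fy=2.5,interpolation=3))
a=cv2.imread('pics/side0.png');cv2.imwrite('pics/s1.png',cv2.resize(a,None,fx=1.4,fy=1.4))"
```

```text
(no output)
```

View pics/t1.png

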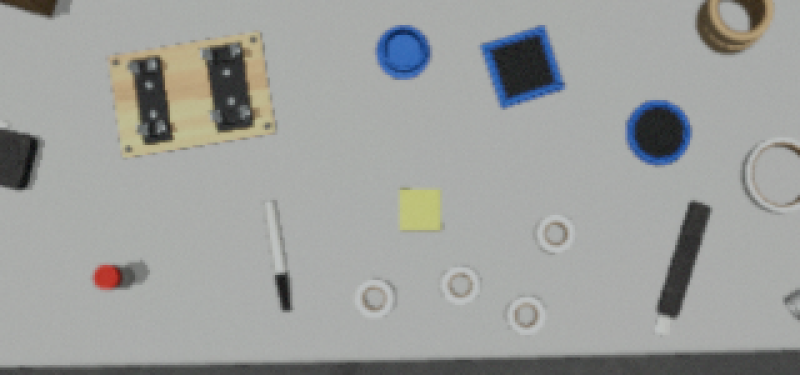

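View pics/s1.png

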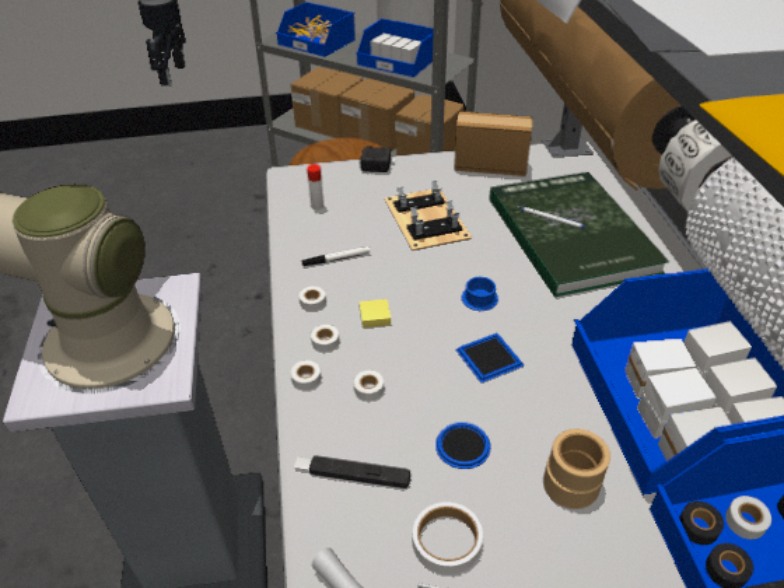

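Look-alikes for the tape roll (top-image crop pixels): (375,298), (460,285), (526,315), (555,233), all about 48 mm; the 92 mm ring at (780,175) and the bin rolls are not in play. The farthest from the base is (555,233), at about (0.433,-0.186), r 0.47 m. The marker lies at (278,255); the white pen on the green book is a look-alike. The glue is at (107,277), the pad at (420,210) and the cutter at (685,260).

```bash
cat >> h.py <<'E'
import sys
def plan(x,y,z,bdeg=None,fast=4.0,tilt=True):
    """increments from measured pose to tool-down pose, closing line at bdeg (world, mod 180)"""
    s=observe();q=s['joint_positions'];Rm=R.from_rotvec(s['eef_rot']);q1=np.arctan2(y,x)
    b0=q[0]-q[5]
    if bdeg is None: b=b0
    else:
        c=[np.radians(bdeg)+k*np.pi for k in range(-3,4)]
        c=[v for v in c if abs(q1-v)<2.6]; b=min(c,key=lambda v:abs((q1-v)-q[5])+.3*abs(q1-v))
    Rt=R.from_matrix(np.array([[-np.sin(b),np.cos(b),0],[np.cos(b),np.sin(b),0],[0,0,-1]]).T)
    p=np.array([x,y,z]);d=p-s['ee_pos']
    rv=np.degrees((Rm.inv()*Rt).as_rotvec())
    dt=Rm.inv().apply(d)*100
    n=int(max(np.ceil(np.linalg.norm(d)*100/fast),np.ceil(np.linalg.norm(rv)/7),1))
    print('t',round(s['time'],1),'b0',np.degrees(b0).round(1),'-> shift-first (tool axes cm)',dt.round(2),'turn after',rv.round(1),'rows',n,
      'after-turn axes',(Rt.inv().apply(d)*100).round(2),'q6',round(q1-b,2))
E
python3 - <<'E'
from h import *
np.set_printoptions(suppress=True)
c=eyes.calibration('wrist');print({k:np.round(v,3).tolist() for k,v in c.items()})
plan(.45,.25,.33,60)
plan(.391,.337,.25)
E
```

```text
{'fx': 296.197, 'fy': 296.197, 'cx': 283.492, 'cy': 208.262, 'distortion': [-0.037, 0.0, 0.0, 0.0, 0.0], 'tool_from_camera': [[0.0, -0.953, -0.303, 0.078], [1.0, 0.0, 0.0, -0.0], [-0.0, -0.303, 0.953, -0.143], [0.0, 0.0, 0.0, 1.0]]}
t 1.1 b0 76.6 -> shift-first (tool axes cm) [-37.98 -17.75  -9.87] turn after [-0.  -0.  16.6] rows 11 after-turn axes [-41.47  -6.16  -9.87] q6 -0.54
t 1.1 b0 76.6 -> shift-first (tool axes cm) [-30.23 -10.66  -1.87] turn after [-0. -0.  0.] rows 9 after-turn axes [-30.23 -10.66  -1.87] q6 -0.63
```

Request:
{"api": "move_arm", "payload": {
  "increments": "-3.5 -1.85 -0.5 0 0 0;-3.5 -1.85 -0.5 0 0 0;-3.5 -1.85 -0.5 0 0 0;-3.5 -1.85 -0.5 0 0 0;-3.5 -1.85 -0.5 0 0 0;-3.5 -1.85 -0.5 0 0 0;-3.5 -1.85 -0.5 0 0 0;-3.5 -1.85 -0.5 0 0 0;-3.5 -1.85 -0.5 0 0 0;-3.5 -1.85 -0.5 0 0 0;0 0 0 0 0 0;0 0 0 0 0 0",
  "claw": -1,
  "grip_force": 50
}}

```text
time: 2.3
ee_pos: [0.4194, 0.2494, 0.2811]
eef_rot: [-0.369, -3.119, -0.0]
contact_force: [-0.1, 0.0, -0.2]
width: 0.0853
grasp_force: 0.0
```

```bash
cat > w.py <<'E'
from h import *
np.set_printoptions(suppress=True)
f=sys.argv[1]; im,d,E=shot('wrist',f); s=observe()
print('tcp',s['ee_pos'].round(4),'t',round(s['time'],1))
for t in sys.argv[2:]:
    for o in eyes.trace('wrist',t)[:2]:
        if o['confidence']<.3: continue
        P=cloud('wrist',cv2.erode(o['mask'].astype(np.uint8),np.ones((3,3)))>0,d,E)
        if len(P)<8: continue
        zt=np.percentile(P[:,2],90); Q=P
        if t in('tape_roll','glue','note_pad'): Q=P[P[:,2]>zt-.006]
        (c,wh,a)=cv2.minAreaRect((Q[:,:2]*1000).astype(np.float32))
        if wh[0]<wh[1]: wh=wh[::-1];a+=90
        (cc,r)=cv2.minEnclosingCircle((Q[:,:2]*1000).astype(np.float32))
        print(t,round(o['confidence'],2),np.round(o['at']),'ztop',zt.round(4),'rect mm',np.round(c,1),np.round(wh,1),'long axis deg',round(a,1),'circ',np.round(cc,1),round(r,1))
E
python3 w.py w1 glue marker narrow_clip wide_clip
```

```text
tcp [0.4188 0.2499 0.2812] t 2.4
glue 0.81 [138. 356.] ztop 0.0981 rect mm [388.5 339.4] [27.  25.2] long axis deg 51.1 circ [388.7 339.3] 13.9
marker 0.63 [183. 214.] ztop 0.017 rect mm [412.2 152.2] [129.  12.] long axis deg 7.9 circ [412.3 151.5] 64.5
narrow_clip 0.69 [277. 347.] ztop 0.0362 rect mm [603.8 302.7] [101.6  31.4] long axis deg 10.6 circ [604.9 299.8] 51.6
wide_clip 0.73 [297. 285.] ztop 0.0421 rect mm [617.7 207.8] [104.4  45.2] long axis deg 8.2 circ [616.7 208.1] 54.8
```

View pics/w1.png

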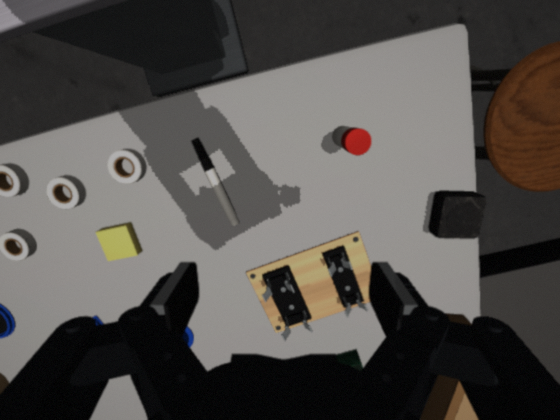

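Request:
{"api": "move_arm", "payload": {
  "increments": "1.25 2 3 0 0 0;1.25 2 3 0 0 0;1.25 2 3 0 0 0;1.25 2 3 0 0 0;0 0 3.5 0 0 0;0 0 3.5 0 0 0;0 0 3.5 0 0 0;0 0 0 0 0 0"
}}

```text
time: 3.35
ee_pos: [0.3865, 0.3383, 0.0529]
eef_rot: [-0.364, -3.114, 0.007]
contact_force: [-0.9, 0.0, 0.8]
width: 0.0855
grasp_force: 0.0
```

Request:
{"api": "move_arm", "payload": {
  "increments": "0 0 0 0 0 0;0 0 0 0 0 0;0 0 0 0 0 0;0 0 0 0 0 0;0 0 0 0 0 0;0 0 0 0 0 0;0 0 0 0 0 0",
  "claw": 1,
  "grip_force": 30
}}

```text
time: 4.05
ee_pos: [0.3898, 0.3394, 0.0575]
eef_rot: [0.366, 3.118, 0.002]
contact_force: [-0.4, -0.3, 7.7]
width: 0.0283
grasp_force: 29.3
```

```bash
python3 -c "
from h import *
plan(.659,-.007,.2)"
```

```text
t 4.0 b0 76.6 -> shift-first (tool axes cm) [-34.24 -27.44 -14.23] turn after [0.1 0.1 0. ] rows 12 after-turn axes [-34.21 -27.46 -14.25] q6 -1.35
```

Request:
{"api": "move_arm", "payload": {
  "increments": "0 0 -3 0 0 0;0 0 -3 0 0 0;0 0 -3 0 0 0;-3.1 -2.5 -0.47 0 0 0;-3.1 -2.5 -0.47 0 0 0;-3.1 -2.5 -0.47 0 0 0;-3.1 -2.5 -0.47 0 0 0;-3.1 -2.5 -0.47 0 0 0;-3.1 -2.5 -0.47 0 0 0;-3.1 -2.5 -0.47 0 0 0;-3.1 -2.5 -0.47 0 0 0;-3.1 -2.5 -0.47 0 0 0;-3.1 -2.5 -0.47 0 0 0;-3.1 -2.5 -0.47 0 0 0;0 0 0 0 0 0;0 0 0 0 0 0"
}}

```text
time: 5.65
ee_pos: [0.6571, -0.0079, 0.1977]
eef_rot: [-0.368, -3.119, -0.0]
contact_force: [0.4, -0.3, -0.6]
width: 0.0281
grasp_force: 29.8
```

```bash
python3 w.py w2 glue_cup glue pad_tray roll_dish note_pad tape_roll; python3 -c "
from h import *
plan(.659,-.007,.2)"
```

```text
tcp [ 0.6568 -0.007   0.1978] t 5.7
glue_cup 0.93 [185. 288.] ztop 0.0306 rect mm [655.5  -6.3] [61.9 56.6] long axis deg 102.8 circ [657.9  -5.4] 32.1
glue 0.85 [284. 285.] ztop 0.2379 rect mm [656.   -8.2] [29.  27.6] long axis deg 150.3 circ [656.2  -7.8] 14.6
glue 0.54 [105. 476.] ztop 0.0436 rect mm [617.1 206.6] [89.3 47.5] long axis deg 8.3 circ [617.3 207. ] 49.3
pad_tray 0.91 [196. 160.] ztop 0.0097 rect mm [ 636.9 -150.6] [81.4 79.1] long axis deg 17.7 circ [ 638.3 -149.8] 54.2
pad_tray 0.71 [104. 476.] ztop 0.0435 rect mm [618.4 206.5] [103.9  46.7] long axis deg 8.2 circ [617.6 206.3] 54.8
roll_dish 0.57 [163.  20.] ztop 0.0094 rect mm [ 559.5 -303.1] [75. 51.] long axis deg 151.3 circ [ 553.6 -314.6] 39.0
note_pad 0.85 [ 16. 227.] ztop 0.0197 rect mm [475.9 -21.9] [48.6 29. ] long axis deg 86.2 circ [474.8 -21.9] 27.2
tape_roll 0.62 [21. 60.] ztop 0.0204 rect mm [ 438.2 -185.9] [47.9 34.5] long axis deg 74.7 circ [ 431.7 -184.5] 24.6
t 6.0 b0 76.7 -> shift-first (tool axes cm) [-0.21  0.02 -0.18] turn after [ 0.  0. -0.] rows 1 after-turn axes [-0.21  0.02 -0.18] q6 -1.35
```

View pics/w2.png

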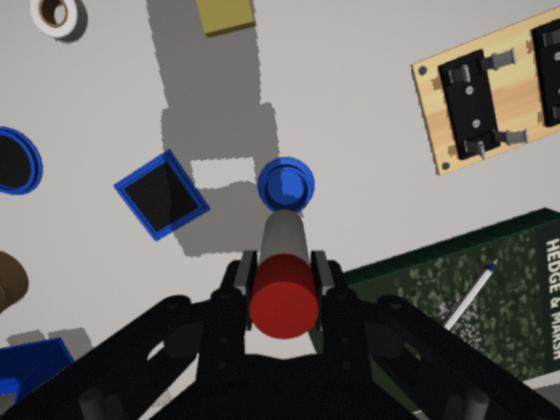

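Request:
{"api": "move_arm", "payload": {
  "increments": "-0.2 0 3.5 0 0 0;0 0 3.5 0 0 0;0 0 3 0 0 0;0 0 2 0 0 0;0 0 1.4 0 0 0;0 0 0 0 0 0;0 0 0 0 0 0;0 0 0 0 0 0"
}}

```text
time: 6.8
ee_pos: [0.6597, -0.008, 0.0653]
eef_rot: [0.366, 3.118, -0.0]
contact_force: [-0.0, 0.5, 0.1]
width: 0.0279
grasp_force: 29.7
```

Request:
{"api": "move_arm", "payload": {
  "increments": "0 0 0 0 0 0;0 0 0 0 0 0;0 0 0 0 0 0;0 0 0 0 0 0;0 0 -2 0 0 0;0 0 -4 0 0 0;0 0 -4 0 0 0;0 0 -3 0 0 0;0 0 0 0 0 0",
  "claw": -1
}}

```text
time: 7.7
ee_pos: [0.6607, -0.0081, 0.1992]
eef_rot: [0.365, 3.112, -0.001]
contact_force: [-0.1, -0.4, -0.2]
width: 0.0852
grasp_force: 0.0
```

```bash
python3 w.py w3 glue_cup glue; python3 -c "
from h import *
plan(.4125,.152,.2,97.9)"
```

```text
tcp [ 0.6598 -0.008   0.1962] t 7.8
glue_cup 0.69 [171. 286.] ztop 0.031 rect mm [650.7  -3.6] [63.5 47.7] long axis deg 75.2 circ [658.6  -5.8] 32.3
glue 0.9 [200. 288.] ztop 0.1021 rect mm [659.5  -6.7] [28.1 25.4] long axis deg 155.4 circ [659.3  -6.7] 14.2
t 7.8 b0 76.6 -> shift-first (tool axes cm) [27.66  9.84 -0.66] turn after [  0.   -0.1 -21.3] rows 8 after-turn axes [22.19 19.22 -0.7 ] q6 -1.36
```

Request:
{"api": "move_arm", "payload": {
  "increments": "3.46 1.23 -0.08 0 0 0;3.46 1.23 -0.08 0 0 0;3.46 1.23 -0.08 0 0 0;3.46 1.23 -0.08 0 0 0;3.46 1.23 -0.08 0 0 0;3.46 1.23 -0.08 0 0 0;3.46 1.23 -0.08 0 0 0;3.46 1.23 -0.08 0 0 0;0 0 0 0 0 -7.1;0 0 0 0 0 -7.1;0 0 0 0 0 -7.1;0 0 0 0 0 0;0 0 0 0 0 0"
}}

```text
time: 9.15
ee_pos: [0.4123, 0.1519, 0.1997]
eef_rot: [0.211, -3.133, 0.0]
contact_force: [1.2, -0.2, -0.6]
width: 0.0856
grasp_force: 0.0
```

```bash
python3 w.py w4 marker tape_roll note_pad; python3 -c "
from h import *
plan(.4125,.152,.004,97.9)"
```

```text
tcp [0.4124 0.1519 0.1998] t 9.2
marker 0.81 [182. 283.] ztop 0.0169 rect mm [411.8 151. ] [130.2  12.3] long axis deg 8.0 circ [411.9 150.4] 65.1
tape_roll 0.85 [128. 177.] ztop 0.0207 rect mm [358.6  36.1] [46.2 45.2] long axis deg 97.2 circ [357.8  36.5] 23.7
tape_roll 0.84 [80. 19.] ztop 0.0204 rect mm [ 334.7 -141. ] [45.6 38.1] long axis deg 173.3 circ [ 333.7 -144.9] 24.0
note_pad 0.77 [210. 136.] ztop 0.0198 rect mm [463.4 -21.3] [50.6 49.7] long axis deg 88.9 circ [463.5 -20.2] 33.7
t 9.3 b0 97.8 -> shift-first (tool axes cm) [-0.000e+00  1.000e-02  1.962e+01] turn after [ 0.  -0.  -0.1] rows 5 after-turn axes [1.000e-02 1.000e-02 1.962e+01] q6 -1.36
```

View pics/w4.png

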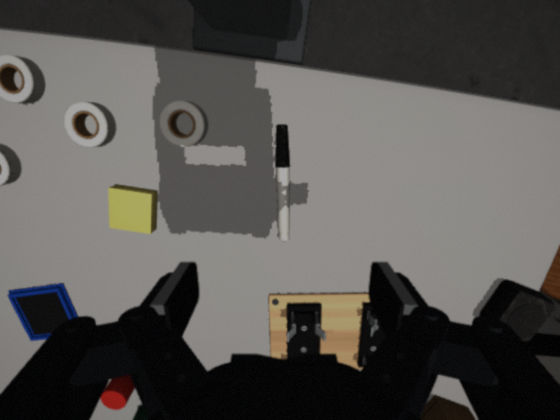

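Request:
{"api": "move_arm", "payload": {
  "increments": "0 0 4 0 0 0;0 0 4 0 0 0;0 0 4 0 0 0;0 0 3.5 0 0 0;0 0 2.5 0 0 0;0 0 1.5 0 0 0;0 0 0 0 0 0;0 0 0 0 0 0"
}}

```text
time: 10.15
ee_pos: [0.4129, 0.152, 0.0058]
eef_rot: [-0.216, 3.134, -0.0]
contact_force: [-0.2, 0.2, 0.3]
width: 0.0853
grasp_force: 0.0
```

Request:
{"api": "move_arm", "payload": {
  "increments": "0 0 0 0 0 0;0 0 0 0 0 0;0 0 0 0 0 0;0 0 0 0 0 0;0 0 0 0 0 0;0 0 0 0 0 0;0 0 0 0 0 0;0 0 0 0 0 0;0 0 0 0 0 0",
  "claw": 1,
  "grip_force": 50
}}

```text
time: 11.05
ee_pos: [0.4127, 0.152, 0.0058]
eef_rot: [-0.217, 3.134, 0.0]
contact_force: [-2.4, 1.5, 6.7]
width: 0.0132
grasp_force: 48.7
```

```bash
python3 -c "
from h import *
plan(.604,.302,.15,98.3)"
```

```text
t 11.1 b0 97.9 -> shift-first (tool axes cm) [-21.01  12.22 -14.41] turn after [ 0.   0.  -0.4] rows 8 after-turn axes [-21.09  12.08 -14.42] q6 -1.25
```

Request:
{"api": "move_arm", "payload": {
  "increments": "0 0 -3 0 0 0;0 0 -3 0 0 0;0 0 -3 0 0 0;-2.1 1.22 -0.54 0 0 0;-2.1 1.22 -0.54 0 0 0;-2.1 1.22 -0.54 0 0 0;-2.1 1.22 -0.54 0 0 0;-2.1 1.22 -0.54 0 0 0;-2.1 1.22 -0.54 0 0 0;-2.1 1.22 -0.54 0 0 0;-2.1 1.22 -0.54 0 0 0;-2.1 1.22 -0.54 0 0 0;-2.1 1.22 -0.54 0 0 -0.4;0 0 0 0 0 0;0 0 0 0 0 0"
}}

```text
time: 12.55
ee_pos: [0.6034, 0.3015, 0.1486]
eef_rot: [0.228, -3.132, 0.001]
contact_force: [-0.3, 0.7, -0.5]
width: 0.0132
grasp_force: 49.0
```

```bash
python3 w.py w5 marker narrow_clip wide_clip; python3 -c "
from h import *
plan(.604,.302,.025,98.3)"
```

```text
tcp [0.6032 0.3013 0.1488] t 12.6
marker 0.8 [241. 282.] ztop 0.1594 rect mm [595.8 300. ] [121.8  15.5] long axis deg 8.3 circ [595.8 300.4] 61.0
narrow_clip 0.79 [183. 300.] ztop 0.0481 rect mm [601.5 302.1] [97.9 34.8] long axis deg 9.4 circ [601.4 302.2] 51.2
wide_clip 0.97 [196. 183.] ztop 0.0438 rect mm [617.8 207.6] [103.3  45.8] long axis deg 8.4 circ [617.4 207.9] 55.2
t 12.8 b0 98.3 -> shift-first (tool axes cm) [-0.08  0.07 12.44] turn after [-0. -0. -0.] rows 4 after-turn axes [-0.07  0.07 12.44] q6 -1.25
```

View pics/w5.png

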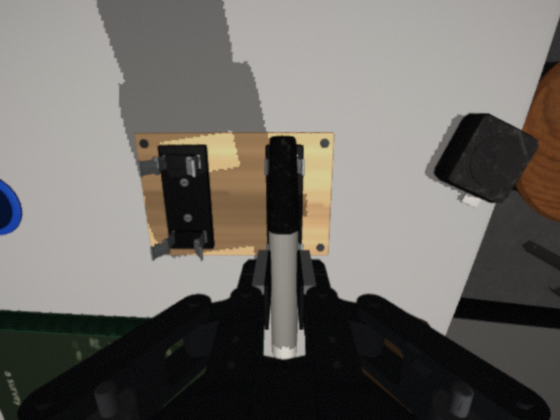

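Request:
{"api": "move_arm", "payload": {
  "increments": "-0.07 0.1 3 0 0 0;0 0 3 0 0 0;0 0 2.5 0 0 0;0 0 1.2 0 0 0;0 0 0 0 0 0;0 0 0.3 0 0 0;0 0 0.3 0 0 0;0 0 0.3 0 0 0;0 0 0 0 0 0"
}}

```text
time: 13.65
ee_pos: [0.6044, 0.3027, 0.0434]
eef_rot: [-0.227, 3.133, 0.0]
contact_force: [-0.1, -0.3, -0.3]
width: 0.0134
grasp_force: 49.0
```

Request:
{"api": "move_arm", "payload": {
  "increments": "0 0 0.3 0 0 0;0 0 0.3 0 0 0;0 0 0.3 0 0 0;0 0 0.3 0 0 0;0 0 0 0 0 0"
}}

```text
time: 14.15
ee_pos: [0.6048, 0.3026, 0.0314]
eef_rot: [-0.227, 3.132, -0.0]
contact_force: [1.9, -0.7, 1.2]
width: 0.0132
grasp_force: 49.0
```

Request:
{"api": "move_arm", "payload": {
  "increments": "0 0 0.2 0 0 0;0 0 0.2 0 0 0;0 0 0.2 0 0 0;0 0 0 0 0 0;0 0 0 0 0 0"
}}

```text
time: 14.65
ee_pos: [0.6041, 0.3027, 0.0258]
eef_rot: [0.228, -3.133, 0.0]
contact_force: [-2.4, -2.4, 8.0]
width: 0.013
grasp_force: 50.1
```

Request:
{"api": "move_arm", "payload": {
  "increments": "0 0 0.1 0 0 0;0 0 0.1 0 0 0;0 0 0 0 0 0;0 0 0 0 0 0"
}}

```text
time: 15.05
ee_pos: [0.6042, 0.3028, 0.0257]
eef_rot: [0.228, -3.133, 0.001]
contact_force: [-8.5, -4.7, 19.0]
width: 0.0132
grasp_force: 51.6
```

Request:
{"api": "move_arm", "payload": {
  "increments": "0 0 0 0 0 0;0 0 0 0 0 0;0 0 0 0 0 0;0 0 -1 0 0 0;0 0 -3 0 0 0;0 0 -4 0 0 0;0 0 -4 0 0 0;0 0 -3 0 0 0;0 0 0 0 0 0;0 0 0 0 0 0",
  "claw": 0
}}

```text
time: 16.05
ee_pos: [0.6044, 0.3028, 0.174]
eef_rot: [-0.228, 3.132, 0.0]
contact_force: [0.3, 0.0, -0.0]
width: 0.0427
grasp_force: 0.0
```

```bash
python3 w.py w6 marker narrow_clip; python3 -c "
from h import *
plan(.463,-.0215,.2,89)"
```

```text
tcp [0.6041 0.3027 0.1727] t 16.1
marker 0.73 [191. 283.] ztop 0.0369 rect mm [602.9 302.5] [131.   13.7] long axis deg 8.7 circ [602.9 302.5] 65.5
marker 0.54 [200.  18.] ztop 0.0291 rect mm [658.1   8.3] [64.3 40.3] long axis deg 178.8 circ [657.9  -2. ] 32.2
narrow_clip 0.81 [192. 276.] ztop 0.0443 rect mm [600.9 302.2] [96.8 34.1] long axis deg 7.5 circ [601.  301.8] 50.8
t 16.2 b0 98.3 -> shift-first (tool axes cm) [ 18.63 -30.04  -2.74] turn after [-0.  -0.1  9.3] rows 9 after-turn axes [ 13.52 -32.65  -2.8 ] q6 -1.6
```

View pics/w6.png

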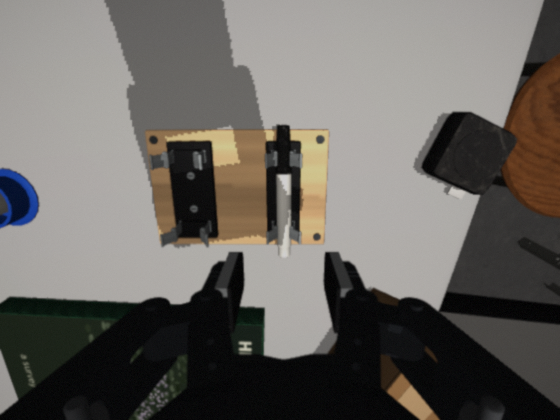

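Request:
{"api": "move_arm", "payload": {
  "increments": "2.07 -3.34 -0.3 0 0 0;2.07 -3.34 -0.3 0 0 0;2.07 -3.34 -0.3 0 0 0;2.07 -3.34 -0.3 0 0 0;2.07 -3.34 -0.3 0 0 0;2.07 -3.34 -0.3 0 0 0;2.07 -3.34 -0.3 0 0 0;2.07 -3.34 -0.3 0 0 0;2.07 -3.34 -0.3 0 0 0;0 0 0 0 0 4.65;0 0 0 0 0 4.65;0 0 0 0 0 0;0 0 0 0 0 0",
  "claw": -1
}}

```text
time: 17.5
ee_pos: [0.4633, -0.0215, 0.1999]
eef_rot: [-0.024, -3.141, -0.0]
contact_force: [-0.0, -0.1, -0.3]
width: 0.0856
grasp_force: 0.0
```

```bash
python3 w.py w7 note_pad tape_roll roll_dish pad_tray box_cutter; python3 -c "
from h import *
plan(.463,-.0215,.006,89)"
```

```text
tcp [ 0.4634 -0.0214  0.2   ] t 17.6
note_pad 0.69 [186. 285.] ztop 0.0199 rect mm [463.4 -21.9] [48.9 47.6] long axis deg 178.6 circ [463.1 -22.4] 32.9
tape_roll 0.88 [160. 131.] ztop 0.0206 rect mm [ 431.3 -183.8] [45.9 44.1] long axis deg 114.9 circ [ 430.6 -183.7] 23.4
tape_roll 0.71 [ 81. 341.] ztop 0.0207 rect mm [359.   34.9] [45.  43.1] long axis deg 133.1 circ [358.   34.2] 23.1
roll_dish 0.7 [255.  58.] ztop 0.0097 rect mm [ 552.2 -314.8] [77.1 76.6] long axis deg 159.3 circ [ 551.8 -315.5] 39.7
pad_tray 0.79 [318. 206.] ztop 0.0098 rect mm [ 640.4 -123.9] [97.1 50.4] long axis deg 159.5 circ [ 633.  -143.8] 48.6
pad_tray 0.55 [342. 298.] ztop 0.0692 rect mm [650.   -9.3] [27.1 12.7] long axis deg 103.4 circ [655.7  -8. ] 13.6
box_cutter 0.61 [115.   7.] ztop 0.0169 rect mm [ 388.1 -328.1] [164.4  21. ] long axis deg 166.4 circ [ 386.4 -334.8] 82.2
box_cutter 0.54 [255.  61.] ztop 0.0096 rect mm [ 551.5 -314.5] [75.6 74.5] long axis deg 176.5 circ [ 552.  -315.2] 39.5
t 17.8 b0 89.1 -> shift-first (tool axes cm) [ 0.04 -0.   19.43] turn after [ 0.  -0.   0.1] rows 5 after-turn axes [ 0.05 -0.   19.43] q6 -1.6
```

Request:
{"api": "move_arm", "payload": {
  "increments": "0 0 4 0 0 0;0 0 4 0 0 0;0 0 4 0 0 0;0 0 3.5 0 0 0;0 0 2.5 0 0 0;0 0 1.4 0 0 0;0 0 0 0 0 0;0 0 0 0 0 0"
}}

```text
time: 18.6
ee_pos: [0.4638, -0.0216, 0.0068]
eef_rot: [0.027, 3.141, -0.0]
contact_force: [-1.0, -0.3, 1.8]
width: 0.0855
grasp_force: 0.0
```

Request:
{"api": "move_arm", "payload": {
  "increments": "0 0 0 0 0 0;0 0 0 0 0 0;0 0 0 0 0 0;0 0 0 0 0 0;0 0 0 0 0 0;0 0 0 0 0 0;0 0 0 0 0 0",
  "claw": 1,
  "grip_force": 30
}}

```text
time: 19.3
ee_pos: [0.4639, -0.0217, 0.0072]
eef_rot: [0.027, 3.14, -0.001]
contact_force: [-1.4, 0.8, 5.7]
width: 0.049
grasp_force: 30.6
```

```bash
python3 -c "
from h import *
plan(.638,-.1505,.12,107.2)"
```

```text
t 19.3 b0 89.0 -> shift-first (tool axes cm) [-17.64 -12.58 -11.25] turn after [ -0.    0.1 -18.2] rows 7 after-turn axes [-12.82 -17.45 -11.28] q6 -2.1
```

Request:
{"api": "move_arm", "payload": {
  "increments": "0 0 -3 0 0 0;0 0 -3 0 0 0;-2.52 -1.8 -0.75 0 0 0;-2.52 -1.8 -0.75 0 0 0;-2.52 -1.8 -0.75 0 0 0;-2.52 -1.8 -0.75 0 0 0;-2.52 -1.8 -0.75 0 0 0;-2.52 -1.8 -0.75 0 0 0;-2.52 -1.8 -0.75 0 0 0;0 0 0 0 0 -6;0 0 0 0 0 -6;0 0 0 0 0 -6;0 0 0 0 0 0;0 0 0 0 0 0"
}}

```text
time: 20.7
ee_pos: [0.6376, -0.1506, 0.119]
eef_rot: [-0.46, 3.108, -0.0]
contact_force: [1.0, 0.1, -1.3]
width: 0.0491
grasp_force: 32.3
```

```bash
python3 w.py w8 note_pad pad_tray; python3 -c "
from h import *
plan(.638,-.1505,.013,107.2)"
```

```text
tcp [ 0.6376 -0.1506  0.119 ] t 20.8
note_pad 0.63 [265. 286.] ztop 0.1313 rect mm [ 637.1 -150.5] [50.3 49.5] long axis deg 16.9 circ [ 636.9 -150.2] 34.3
pad_tray 0.59 [190. 280.] ztop 0.0096 rect mm [ 624.4 -156.6] [81.9 53.9] long axis deg 107.0 circ [ 624.8 -156.8] 48.4
t 20.9 b0 106.9 -> shift-first (tool axes cm) [-0.03  0.   10.6 ] turn after [-0.   0.  -0.3] rows 3 after-turn axes [-0.04  0.   10.6 ] q6 -2.1
```

View pics/w8.png

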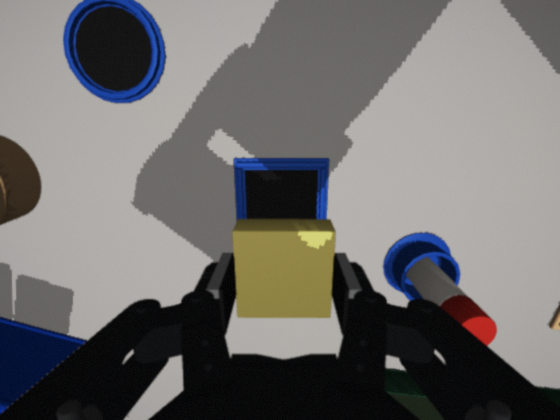

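Request:
{"api": "move_arm", "payload": {
  "increments": "0 0 3.5 0 0 0;0 0 3.5 0 0 0;0 0 2.2 0 0 0;0 0 1 0 0 0;0 0 0.4 0 0 0;0 0 0 0 0 0;0 0 0 0 0 0"
}}

```text
time: 21.55
ee_pos: [0.6384, -0.1509, 0.0143]
eef_rot: [-0.464, 3.105, -0.002]
contact_force: [0.5, 0.2, -0.7]
width: 0.0489
grasp_force: 32.3
```

Request:
{"api": "move_arm", "payload": {
  "increments": "0 0 0 0 0 0;0 0 0 0 0 0;0 0 0 0 0 0;0 0 -1 0 0 0;0 0 -3 0 0 0;0 0 -4 0 0 0;0 0 -4 0 0 0;0 0 -4 0 0 0;0 0 0 0 0 0;0 0 0 0 0 0",
  "claw": -0.5
}}

```text
time: 22.55
ee_pos: [0.6378, -0.1507, 0.1741]
eef_rot: [-0.464, 3.105, -0.002]
contact_force: [-0.3, 0.6, -0.9]
width: 0.0639
grasp_force: 0.0
```

```bash
python3 w.py w9 note_pad pad_tray; python3 -c "
from h import *
plan(.431,-.184,.2,89);plan(.431,-.184,.2,107)"
```

```text
tcp [ 0.6374 -0.1505  0.1726] t 22.6
note_pad 0.8 [192. 286.] ztop 0.0248 rect mm [ 637.9 -150.7] [49.4 47.7] long axis deg 16.7 circ [ 637.7 -150.7] 33.1
pad_tray 0.76 [168. 280.] ztop 0.0102 rect mm [ 637.4 -153.1] [82.5 80.7] long axis deg 107.1 circ [ 638.1 -153.2] 56.3
t 22.7 b0 107.0 -> shift-first (tool axes cm) [20.7   2.82 -2.8 ] turn after [ 0.1 -0.1 18. ] rows 6 after-turn axes [20.55 -3.71 -2.84] q6 -1.96
t 22.7 b0 107.0 -> shift-first (tool axes cm) [20.7   2.82 -2.8 ] turn after [ 0.1 -0.1  0. ] rows 6 after-turn axes [20.69  2.82 -2.84] q6 -2.27
```

Request:
{"api": "move_arm", "payload": {
  "increments": "3.45 0.47 -0.47 0 0 0;3.45 0.47 -0.47 0 0 0;3.45 0.47 -0.47 0 0 0;3.45 0.47 -0.47 0 0 0;3.45 0.47 -0.47 0 0 0;3.45 0.47 -0.47 0 0 0;0 0 0 0 0 0;0 0 0 0 0 0",
  "claw": -1
}}

```text
time: 23.5
ee_pos: [0.4313, -0.1843, 0.2008]
eef_rot: [0.463, -3.107, -0.001]
contact_force: [0.2, -0.1, -0.3]
width: 0.0853
grasp_force: 0.0
```

```bash
python3 w.py w10 tape_roll box_cutter; python3 -c "
from h import *
a=cv2.imread('pics/w10.png');cv2.imwrite('pics/w10c.png',cv2.resize(a[60:260,60:460],None,fx=2,fy=2))
plan(.431,-.184,.0085,107)"
```

```text
tcp [ 0.4317 -0.1842  0.2007] t 23.6
tape_roll 0.92 [184. 485.] ztop 0.0205 rect mm [358.   33.1] [46.5 45.2] long axis deg 139.4 circ [357.5  33.7] 24.1
tape_roll 0.91 [168. 402.] ztop 0.0206 rect mm [371.4 -69.6] [45.6 44.4] long axis deg 90.1 circ [371.1 -69.7] 23.3
box_cutter 0.63 [104. 160.] ztop 0.018 rect mm [ 385.3 -337.5] [164.7  28. ] long axis deg 160.1 circ [ 387.1 -332.4] 82.5
t 23.6 b0 107.0 -> shift-first (tool axes cm) [ 0.09  0.02 19.21] turn after [ 0. -0.  0.] rows 5 after-turn axes [ 0.09  0.03 19.21] q6 -2.27
```

View pics/w10c.png

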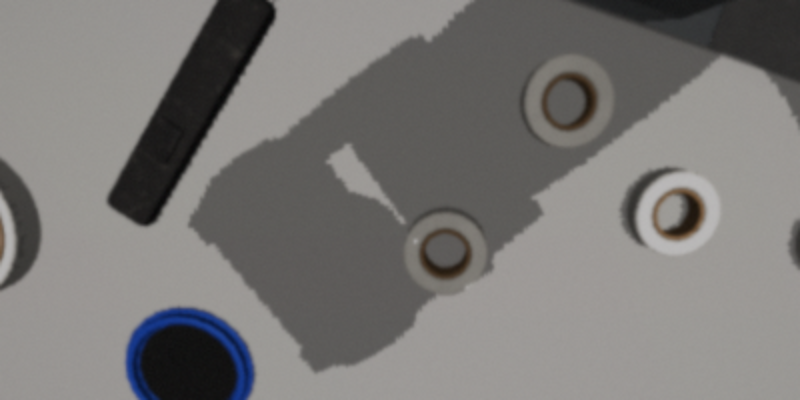

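The chosen roll is at crop (445,250), directly under the gripper. The nearer rolls are at (568,100) and (678,212).

Request:
{"api": "move_arm", "payload": {
  "increments": "0.05 0 4 0 0 0;0 0 4 0 0 0;0 0 4 0 0 0;0 0 3.5 0 0 0;0 0 2.5 0 0 0;0 0 1.2 0 0 0;0 0 0 0 0 0;0 0 0 0 0 0"
}}

```text
time: 24.45
ee_pos: [0.4317, -0.1846, 0.0098]
eef_rot: [-0.465, 3.106, -0.001]
contact_force: [0.1, -0.2, 0.1]
width: 0.085
grasp_force: 0.0
```

Request:
{"api": "move_arm", "payload": {
  "increments": "0 0 0 0 0 0;0 0 0 0 0 0;0 0 0 0 0 0;0 0 0 0 0 0;0 0 0 0 0 0;0 0 0 0 0 0;0 0 0 0 0 0",
  "claw": 1,
  "grip_force": 30
}}

```text
time: 25.15
ee_pos: [0.4314, -0.1847, 0.0102]
eef_rot: [-0.465, 3.106, -0.002]
contact_force: [-1.9, 0.7, 8.3]
width: 0.0455
grasp_force: 29.3
```

```bash
python3 -c "
from h import *
plan(.5525,-.3155,.1)"
```

```text
t 25.1 b0 107.0 -> shift-first (tool axes cm) [ -7.76 -16.07  -8.96] turn after [-0.1  0.   0. ] rows 5 after-turn axes [ -7.76 -16.05  -8.98] q6 -2.39
```

Request:
{"api": "move_arm", "payload": {
  "increments": "0 0 -3 0 0 0;0 0 -3 0 0 0;-1.55 -3.21 -0.6 0 0 0;-1.55 -3.21 -0.6 0 0 0;-1.55 -3.21 -0.6 0 0 0;-1.55 -3.21 -0.6 0 0 0;-1.55 -3.21 -0.6 0 0 0;0 0 0 0 0 0;0 0 0 0 0 0"
}}

```text
time: 26.05
ee_pos: [0.5518, -0.3151, 0.0987]
eef_rot: [0.464, -3.107, -0.001]
contact_force: [-0.8, 0.5, -0.4]
width: 0.0455
grasp_force: 31.2
```

```bash
python3 w.py w11 tape_roll roll_dish; python3 -c "
from h import *
plan(.5525,-.3155,.014)"
```

```text
tcp [ 0.5515 -0.3145  0.0987] t 26.1
tape_roll 0.58 [277. 279.] ztop 0.1088 rect mm [ 550.4 -315.3] [46.8 44.6] long axis deg 18.6 circ [ 550.3 -314.9] 23.6
roll_dish 0.81 [200. 277.] ztop 0.0098 rect mm [ 543.1 -322.5] [79.2 57.5] long axis deg 113.2 circ [ 553.1 -318.1] 39.8
t 26.2 b0 107.0 -> shift-first (tool axes cm) [-0.07 -0.15  8.5 ] turn after [ 0. -0. -0.] rows 3 after-turn axes [-0.06 -0.14  8.5 ] q6 -2.39
```

View pics/w11.png

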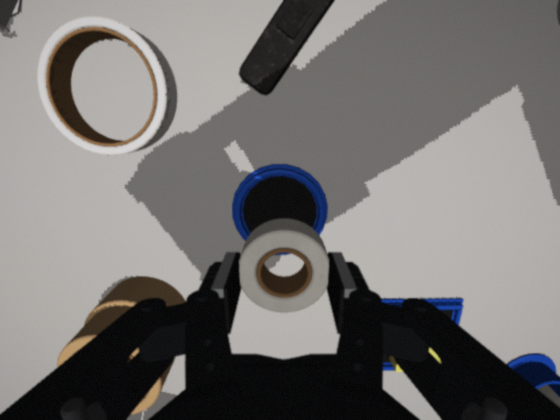

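Request:
{"api": "move_arm", "payload": {
  "increments": "-0.15 -0.15 3 0 0 0;0 0 3 0 0 0;0 0 1.5 0 0 0;0 0 0.8 0 0 0;0 0 0.2 0 0 0;0 0 0 0 0 0;0 0 0 0 0 0"
}}

```text
time: 26.9
ee_pos: [0.5544, -0.3166, 0.0154]
eef_rot: [-0.464, 3.106, -0.002]
contact_force: [-0.5, 0.3, 0.0]
width: 0.0458
grasp_force: 31.2
```

Request:
{"api": "move_arm", "payload": {
  "increments": "0 0 0 0 0 0;0 0 0 0 0 0;0 0 0 0 0 0;0 0 -1 0 0 0;0 0 -3 0 0 0;0 0 -4 0 0 0;0 0 -4 0 0 0;0 0 -4 0 0 0;0 0 0 0 0 0;0 0 0 0 0 0",
  "claw": -0.5
}}

```text
time: 27.9
ee_pos: [0.554, -0.3163, 0.1753]
eef_rot: [-0.464, 3.106, -0.002]
contact_force: [-0.3, -0.0, -0.2]
width: 0.0639
grasp_force: 0.0
```

```bash
python3 w.py w12 tape_roll roll_dish box_cutter; python3 -c "
from h import *
plan(.388,-.338,.2,73)"
```

```text
tcp [ 0.5536 -0.316   0.1738] t 27.9
tape_roll 0.94 [200. 286.] ztop 0.0237 rect mm [ 553.  -316.4] [45.9 44.6] long axis deg 15.7 circ [ 553.1 -316.4] 23.3
tape_roll 0.83 [ 96. 552.] ztop 0.0192 rect mm [382.3 -85.8] [35.6 10.2] long axis deg 31.5 circ [380.3 -82.4] 17.9
roll_dish 0.7 [183. 282.] ztop 0.0102 rect mm [ 552.3 -318.4] [79.6 76.9] long axis deg 119.4 circ [ 553.9 -317.7] 40.5
box_cutter 0.79 [ 44. 294.] ztop 0.0197 rect mm [ 414.4 -347.9] [104.9  25.7] long axis deg 161.0 circ [ 414.8 -346. ] 53.3
t 28.1 b0 107.0 -> shift-first (tool axes cm) [16.48  2.73 -2.69] turn after [ 0.1 -0.1 34. ] rows 5 after-turn axes [15.18 -6.96 -2.72] q6 -1.99
```

Request:
{"api": "move_arm", "payload": {
  "increments": "3.3 0.55 -0.54 0 0 0;3.3 0.55 -0.54 0 0 0;3.3 0.55 -0.54 0 0 0;3.3 0.55 -0.54 0 0 0;3.3 0.55 -0.54 0 0 0;0 0 0 0 0 7.2;0 0 0 0 0 7.2;0 0 0 0 0 7.2;0 0 0 0 0 7.2;0 0 0 0 0 7.2;0 0 0 0 0 0;0 0 0 0 0 0",
  "claw": -1
}}

```text
time: 29.3
ee_pos: [0.388, -0.338, 0.2007]
eef_rot: [-0.513, -3.099, -0.001]
contact_force: [0.2, -0.2, 0.4]
width: 0.0855
grasp_force: 0.0
```

```bash
python3 w.py w13 box_cutter; python3 -c "
from h import *
plan(.388,-.338,.005,71)"
```

```text
tcp [ 0.388  -0.338   0.2008] t 29.4
box_cutter 0.57 [181. 285.] ztop 0.0182 rect mm [ 384.6 -338.5] [162.3  25.5] long axis deg 160.5 circ [ 385.2 -337. ] 81.3
t 29.4 b0 71.1 -> shift-first (tool axes cm) [-0.   -0.   19.58] turn after [ 0.  -0.   0.1] rows 5 after-turn axes [1.000e-02 0.000e+00 1.958e+01] q6 -1.96
```

View pics/w13.png

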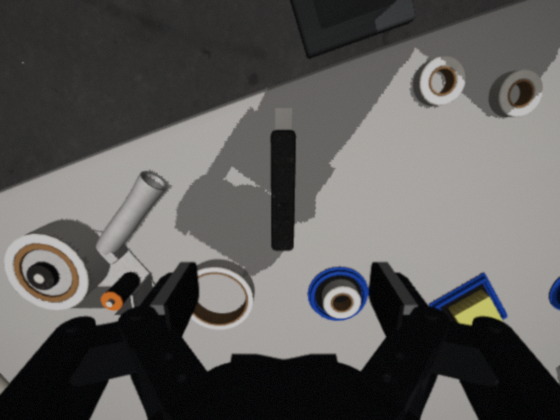

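Request:
{"api": "move_arm", "payload": {
  "increments": "0.1 0 4 0 0 0;0 0 4 0 0 0;0 0 4 0 0 0;0 0 3.5 0 0 0;0 0 2.5 0 0 0;0 0 1.6 0 0 0;0 0 0 0 0 0;0 0 0 0 0 0"
}}

```text
time: 30.2
ee_pos: [0.3873, -0.338, 0.0056]
eef_rot: [0.517, 3.099, -0.0]
contact_force: [-0.2, 0.4, 0.5]
width: 0.0856
grasp_force: 0.0
```

Request:
{"api": "move_arm", "payload": {
  "increments": "0 0 0 0 0 0;0 0 0 0 0 0;0 0 0 0 0 0;0 0 0 0 0 0;0 0 0 0 0 0;0 0 0 0 0 0;0 0 0 0 0 0;0 0 0 0 0 0",
  "claw": 1,
  "grip_force": 70
}}

```text
time: 31.0
ee_pos: [0.3874, -0.3382, 0.0058]
eef_rot: [0.518, 3.098, -0.001]
contact_force: [0.0, 0.5, 5.7]
width: 0.0258
grasp_force: 69.7
```

```bash
python3 -c "
from h import *
plan(.618,.2075,.17,98.4)"
```

```text
t 31.0 b0 71.0 -> shift-first (tool axes cm) [ -4.06  59.09 -16.46] turn after [ -0.1   0.  -27.4] rows 16 after-turn axes [-30.78  50.61 -16.42] q6 -1.39
```

Request:
{"api": "move_arm", "payload": {
  "increments": "0 0 -2.5 0 0 0;0 0 -3.5 0 0 0;0 0 -3.5 0 0 0;0 0 -3.5 0 0 0;0 0 -3.4 0 0 0;-0.27 3.94 0 0 0 0;-0.27 3.94 0 0 0 0;-0.27 3.94 0 0 0 0;-0.27 3.94 0 0 0 0;-0.27 3.94 0 0 0 0;-0.27 3.94 0 0 0 0;-0.27 3.94 0 0 0 0;-0.27 3.94 0 0 0 0;-0.27 3.94 0 0 0 0;-0.27 3.94 0 0 0 0;-0.27 3.94 0 0 0 0;-0.27 3.94 0 0 0 0;-0.27 3.94 0 0 0 0;-0.27 3.94 0 0 0 0;-0.27 3.94 0 0 0 0"
}}

```text
time: 33.0
ee_pos: [0.618, 0.2095, 0.169]
eef_rot: [-0.518, -3.098, 0.0]
contact_force: [0.2, -0.5, -0.4]
width: 0.0259
grasp_force: 69.2
```

Request:
{"api": "move_arm", "payload": {
  "increments": "0 0 0 0 0 -6.85;0 0 0 0 0 -6.85;0 0 0 0 0 -6.85;0 0 0 0 0 -6.85;0 0 0 0 0 0;0 0 0 0 0 0;0 0 0 0 0 0"
}}

```text
time: 33.7
ee_pos: [0.6178, 0.2078, 0.169]
eef_rot: [0.227, -3.133, 0.0]
contact_force: [-0.0, -0.2, -0.6]
width: 0.026
grasp_force: 69.3
```

```bash
python3 w.py w14 box_cutter wide_clip narrow_clip; python3 -c "
from h import *
plan(.618,.2075,.06,98.4)"
```

```text
tcp [0.6178 0.2078 0.1691] t 33.8
box_cutter 0.78 [230. 284.] ztop 0.181 rect mm [602.  205.6] [136.5  27.5] long axis deg 7.8 circ [601.7 206.2] 68.5
narrow_clip 0.76 [188. 373.] ztop 0.0442 rect mm [604.5 301.5] [103.7  34.6] long axis deg 8.3 circ [604.1 300.4] 53.4
t 33.9 b0 98.4 -> shift-first (tool axes cm) [-1.000e-02 -3.000e-02  1.091e+01] turn after [-0.  0. -0.] rows 3 after-turn axes [-1.000e-02 -3.000e-02  1.091e+01] q6 -1.39
```

View pics/w14.png

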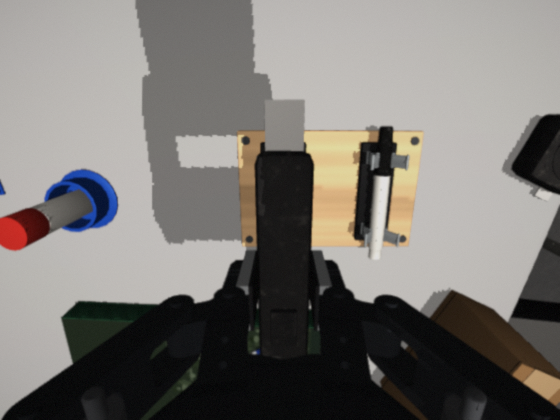

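Request:
{"api": "move_arm", "payload": {
  "increments": "0 0 3.5 0 0 0;0 0 3.5 0 0 0;0 0 3 0 0 0;0 0 1.5 0 0 0;0 0 0.7 0 0 0;0 0 0.3 0 0 0;0 0 0 0 0 0;0 0 0 0 0 0"
}}

```text
time: 34.7
ee_pos: [0.6188, 0.2077, 0.0455]
eef_rot: [-0.23, 3.13, -0.0]
contact_force: [0.3, -2.8, 2.9]
width: 0.0259
grasp_force: 69.6
```

Request:
{"api": "move_arm", "payload": {
  "increments": "0 0 0.3 0 0 0;0 0 0.3 0 0 0;0 0 0.3 0 0 0;0 0 0.2 0 0 0;0 0 0 0 0 0;0 0 0 0 0 0"
}}

```text
time: 35.3
ee_pos: [0.6179, 0.2077, 0.0328]
eef_rot: [-0.23, 3.133, -0.0]
contact_force: [3.5, -3.1, -0.1]
width: 0.0261
grasp_force: 69.4
```

Request:
{"api": "move_arm", "payload": {
  "increments": "0 0 0.2 0 0 0;0 0 0.2 0 0 0;0 0 0.2 0 0 0;0 0 0.1 0 0 0;0 0 0 0 0 0;0 0 0 0 0 0"
}}

```text
time: 35.9
ee_pos: [0.6172, 0.2078, 0.0259]
eef_rot: [0.23, -3.131, 0.0]
contact_force: [-2.5, -4.3, 4.4]
width: 0.0258
grasp_force: 69.8
```

Request:
{"api": "move_arm", "payload": {
  "increments": "0 0 0.1 0 0 0;0 0 0.1 0 0 0;0 0 0 0 0 0;0 0 0 0 0 0"
}}

```text
time: 36.3
ee_pos: [0.6172, 0.2078, 0.0258]
eef_rot: [0.231, -3.132, 0.001]
contact_force: [-10.5, -5.7, 18.3]
width: 0.0261
grasp_force: 71.6
```

Request:
{"api": "move_arm", "payload": {
  "increments": "0 0 0 0 0 0;0 0 0 0 0 0;0 0 0 0 0 0;0 0 -1 0 0 0;0 0 -3 0 0 0;0 0 -4 0 0 0;0 0 -4 0 0 0;0 0 -4 0 0 0;0 0 -4 0 0 0;0 0 -3 0 0 0;0 0 0 0 0 0;0 0 0 0 0 0",
  "claw": -0.2
}}

```text
time: 37.5
ee_pos: [0.6177, 0.2079, 0.2544]
eef_rot: [-0.23, 3.132, 0.0]
contact_force: [0.4, -0.6, -0.4]
width: 0.0509
grasp_force: 0.0
```

```bash
python3 w.py w15 box_cutter wide_clip marker glue
cat > f.py <<'E'
from h import *
im,d,E=shot('wrist')
for t in ['box_cutter','marker']:
    o=eyes.trace('wrist',t)[0];P=cloud('wrist',cv2.erode(o['mask'].astype(np.uint8),np.ones((3,3)))>0,d,E)
    u=(P[:,0]-.61)*.989+(P[:,1])*.146
    for a,b in zip(*(lambda e:(e[:-1],e[1:]))(np.linspace(u.min(),u.max(),8))):
        print(t,round((a+b)/2,3),np.percentile(P[(u>=a)&(u<=b),2],70).round(4))
E
python3 f.py; sed -i "s/for n in \['top','side'\]/for n in ['top']/;s/'top0'\|n+'0'/n+'9'/" a.py; python3 a.py | grep -v roll_dish|tail -14
```

```text
tcp [0.6174 0.2078 0.2532] t 37.5
box_cutter 0.64 [176. 286.] ztop 0.0382 rect mm [615.4 207. ] [161.5  25.6] long axis deg 8.6 circ [615.5 206.8] 80.9
wide_clip 0.69 [174. 295.] ztop 0.0514 rect mm [614.1 206.6] [94.5 43.7] long axis deg 7.8 circ [614.6 206.9] 51.2
marker 0.94 [178. 359.] ztop 0.037 rect mm [602.3 301.7] [132.   12.7] long axis deg 8.0 circ [602.3 301.8] 66.0
glue 0.93 [193. 100.] ztop 0.1018 rect mm [659.4  -6.5] [28.6 26.6] long axis deg 123.3 circ [659.1  -6.5] 14.6
box_cutter -0.034 0.03
box_cutter -0.011 0.0371
box_cutter 0.012 0.0371
box_cutter 0.035 0.0372
box_cutter 0.058 0.039
box_cutter 0.081 0.0382
box_cutter 0.105 0.0371
marker -0.019 0.0353
marker -0.0 0.0364
marker 0.018 0.0364
marker 0.037 0.0363
marker 0.055 0.0361
marker 0.074 0.0365
marker 0.092 0.0362
        1.52906622e+00, -1.57233271e+00]), 'qvel': array([ 1.59260611e-04, -2.43811519e-03, -4.63230760e-03,  8.80200859e-05,
       -1.15519795e-03, -5.58977881e-04]), 'joint_torque': array([-3.57692697e-03, -5.48725784e+01, -2.71934223e+01,  4.25467056e-05,
        1.27301060e-03,  1.38236079e-06])
[... 715 characters left out ...]
  0.02 ] lo [ 0.354 -0.089  0.015] hi [ 0.393 -0.051  0.024]
tape_roll 0.5 [182. 374.] n 394 med [ 0.555 -0.314  0.005] lo [ 0.519 -0.35  -0.002] hi [ 0.592 -0.279  0.015]
glue 0.52 [145. 270.] n 81 med [ 0.654 -0.008  0.099] lo [ 0.646 -0.017  0.047] hi [0.67  0.001 0.106]
wide_clip 0.67 [164. 206.] n 128 med [0.617 0.189 0.014] lo [0.574 0.179 0.008] hi [0.661 0.197 0.056]
narrow_clip 0.51 [158. 172.] n 86 med [0.638 0.3   0.015] lo [0.625 0.289 0.008] hi [0.65  0.326 0.048]
pad_tray 0.71 [163. 323.] n 355 med [ 0.626 -0.158  0.007] lo [ 0.596 -0.192 -0.001] hi [ 0.68  -0.112  0.015]
glue_cup 0.56 [152. 273.] n 283 med [ 0.651 -0.002  0.007] lo [ 0.627 -0.036 -0.002] hi [0.679 0.025 0.082]
```

View pics/w15.png

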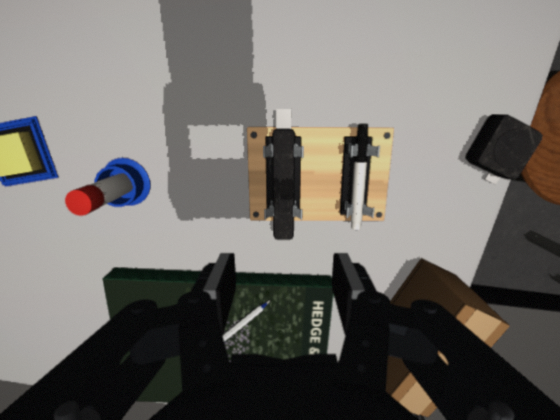

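The cutter at (176,286) and the marker at (178,359) lie level in their clips, with tops at 37 mm and 36.5 mm as expected. The glue stands in its cup and the pad lies in its tray. Robot is clear.

```bash
python3 -c "
from h import *
print(close_job())"
```

```text
the job is handed in; nothing more can be done
None
```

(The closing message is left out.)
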